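Sort rattling power adapters from sound ones

ROBOT

A 6-joint arm with a two-finger parallel gripper is mounted at the origin on the work surface. World frame = base frame: x ahead of the robot, y to its left, z up, the work surface at z = 0. Lengths are in m, angles in degrees, forces in N, time in s.
With the tool pointing down it reaches from about 0.4 to 0.825 m from the base axis. Payload 7 kg.
Tool frame: the origin (TCP) lies on the centre line of the jaws, within the pads' length; the fingertips stand 22 mm ahead of it and the grasp point (between the pads) lies 3 mm ahead of it; z points along the fingers, y is the line along which they close (so a half turn about z gives the same grasp; the last joint's range is limited). The gripper opens to 88 mm and grips with 3 to 60 N. Pads are 19 mm wide; open, the fingers measure 130 mm over their backs; the gripper's body (78 mm by 193 mm) begins 47 mm behind the grasp point.
Start: joints at [87.21, 20.546, 0.682, 0, -70.136, -16.507], TCP at [0.223, 0.637, 0.249] pointing down, gripper open.
Joint ranges: [-176.03, 176.03], [-82.01, 121.73], [-58.28, 71.71], [-173.87, 95.51], [-174.79, -0.11], [-173.66, 173.66]. Speed limits (degrees/s): [136.94, 136.94, 172.46, 180, 180, 180].

INTERFACE

Orientations are given as [roll, pitch, yaw] about the fixed x, y, z axes, in that order (R = Rz(yaw) Ry(pitch) Rx(roll)).
In Python, from plant import get_state, cams, r gives the robot as it stands.
- The arm moves only by the tool apply_moves, never from a script. Its argument "targets" is a list of rows, each an object with "dp": the shift along the world's x, y, z in m, a list of three; "yaw": the turn about the world's z in degrees. In form: [{"dp": [x, y, z], "yaw": yaw}, ...]. A call has 1 to 20 rows; each row is the pose to reach, as a shift and turn from the pose commanded when the call began; what a row does not reach only later rows make up. A row lasts 1/12 s, in which the tool goes at most 41.7 mm and 7.16 degrees, less where a joint would pass 70% of its speed; a pose out of reach is approached as far as the arm can. A call with a gripper value outside its range is refused whole. "grip" is the gripper command: -1 is fully open, 1 is shut, values between are in proportion, set as the call begins (left out, the last holds). The fingers move at their own pace and stop on an object; "squeeze" is the grip in N (left out, the last holds). Time passes only in rows, so rows that repeat a pose let the fingers close. It gives the time, the measured TCP pose, the force, the opening and the grip force at its end, in the units of the state.
- get_state(): the state, without advancing time (a new reading comes with each control period).
- cams.capture(name): name is "scene" or "top"; returns a dict with "image" (480x640x3 uint8, red, green, blue), "range_z" (480x640 float32, m along the optical axis (not along the pixel's ray), 0 where there is no reading), "fx", "fy", "cx", "cy" (pixels), "k1" (the pictures are not rectified: a ray, as slopes to the right and down, at radius r is drawn at 1 + k1 r^2 times it, then the intrinsics apply), "R" (3x3) and "t" (3): a world point X has camera coordinates R X + t. Camera axes: x right, y down, z forward; pixel columns grow to the right and rows downward; lengths in m; the calibration is good to about 2 mm. A picture is of the moment at which its call begins.
- r.close_job(): hands the job in; it is judged then, once.
The state is a dict: "time_s": time; "joints": joint angles; "qd": joint speeds; "joint_torque": joint torques, N m; "tcp_pos": TCP position; "eef_rot": TCP orientation; "contact_force": force on the tool from outside, world axes, zero at the start; "moment": the same for the moment, N m; "gripper_width": finger opening in m; "gripper_force": force on a finger pad.
Only numpy, scipy, OpenCV 4.12 (cv2) and the standard library are available. Lean on these libraries where they do the work, as an engineer would, in place of code of your own. Each camera call takes 0.05 s, during which the arm holds its last target. There are 200 camera calls.

TASK

Some of the three sealed power adapters on the repair mat may have a piece loose inside: lift them clear and tilt them well end down in the gripper, one way and the other, to feel whether something slides. Lay every adapter that rattles flat in the red tray and every sound one flat in the blue tray, side by side and not stacked, setting them down without dropping them. Leave the multimeter, the screwdriver and the bottle where they are.

Things in the scene. Friction and masses are not known exactly. Their poses are not given: they have to be found in the camera images.
- adapter_a_center (a point): sealed black power adapter (laptop charger without cables): block 150 mm long (its y axis), 52 mm wide (x), 40 mm high (z), light grey plate on top, green pilot lamp near its -y end; 0.34 to 0.42 kg; lies flat. The three look alike; which are sound is not marked. This point is the centre of the block, 20 mm above its underside
- adapter_a: the same adapter; origin at the centre of its underside. Inside is a 160 g core, either fixed at the middle, or loose: then it slides along y, up to 50 mm either side of the middle, once an end is tipped down more than about 8 degrees, and stays put when level; end to end it shifts the balance by 0.16 N m
- adapter_b_center (a point): sealed black power adapter (laptop charger without cables): block 150 mm long (its y axis), 52 mm wide (x), 40 mm high (z), light grey plate on top, green pilot lamp near its -y end; 0.34 to 0.42 kg; lies flat. The three look alike; which are sound is not marked. This point is the centre of the block, 20 mm above its underside
- adapter_b: the same adapter; origin at the centre of its underside. Inside is a 160 g core, either fixed at the middle, or loose: then it slides along y, up to 50 mm either side of the middle, once an end is tipped down more than about 8 degrees, and stays put when level; end to end it shifts the balance by 0.16 N m
- adapter_c_center (a point): sealed black power adapter (laptop charger without cables): block 150 mm long (its y axis), 52 mm wide (x), 40 mm high (z), light grey plate on top, green pilot lamp near its -y end; 0.34 to 0.42 kg; lies flat. The three look alike; which are sound is not marked. This point is the centre of the block, 20 mm above its underside
- adapter_c: the same adapter; origin at the centre of its underside. Inside is a 160 g core, either fixed at the middle, or loose: then it slides along y, up to 50 mm either side of the middle, once an end is tipped down more than about 8 degrees, and stays put when level; end to end it shifts the balance by 0.16 N m
- red_tray: red open tray for the adapters that rattle, 230 mm long (x), 190 mm wide (y), 30 mm high, 5 mm walls and 5 mm floor, fixed to the bench; origin at the centre of its underside, z up. Two adapters fit in it side by side, lying along its y, centres 50 mm either side of the middle along its x
- blue_tray: blue open tray for the sound adapters, 230 mm long (x), 190 mm wide (y), 30 mm high, 5 mm walls and 5 mm floor, fixed to the bench; origin at the centre of its underside, z up. Two adapters fit in it side by side, lying along its y, centres 50 mm either side of the middle along its x
- multimeter: bystander: red multimeter, 75 x 140 x 38 mm, lying beyond the adapters; origin at the centre of its underside
- screwdriver: bystander: blue-handled screwdriver lying beyond the adapters
- flux_bottle: bystander: small white bottle, 40 mm wide and 90 mm high, standing beyond the adapters; origin at the centre of its underside
There are look-alikes about, which are no part of the job. What is shaped like the adapter_c but purple or turquoise is not meant.

How it is judged:
By the outcome, as a careful person would: the job done as asked, in the order asked, and still so for the second after the job is handed in, with the robot touching nothing.
It also fails if it takes over 72 s, if anything falls off the work surface, if the arm or the gripper's body presses on something with over 40 N, if the wrist force passes 120 N, or if a joint passes its speed limit or range.

## Working session

There is one attempt and no reset: what is moved stays moved. The work goes in short steps, Python scripts to look and compute and a tool call to move; the robot and the scene stay as the last step left them, time stands still between calls to the robot, and variables do not carry over. Pictures are saved under pics/ and viewed, at most 10 in all, crops included, and the job is handed in when it is done.

Besides the shell and the picture viewer there is one more tool, called after "Emit:" in YAML: its name, and indented under it one key for each argument. apply_moves: Moves the arm, as the interface text tells. Its arguments: {"type":"object","properties":{"targets":{"type":"array","items":{"type":"object","properties":{"dp":{"type":"array","items":{"type":"number"}},"yaw":{"type":"number"}}}},"grip":{"type":"number"},"squeeze":{"type":"number"}},"required":["targets"]}

```bash
mkdir -p pics
python3 - <<'E'
from plant import get_state,cams,r
import cv2
s=get_state();print({k:s[k] for k in('time_s','tcp_pos','eef_rot','contact_force','moment','gripper_width')})
for n in('top','scene'):
    c=cams.capture(n);cv2.imwrite(f'pics/{n}0.png',c['image'][:,:,::-1]);print(n,c['fx'],c['k1'],c['t'],c['R'])
E
```

```text
{'time_s': 0.0, 'tcp_pos': array([0.22293875, 0.63664867, 0.24762995]), 'eef_rot': array([ 1.79905659e+02, -8.21065892e-03, -1.93035230e+01]), 'contact_force': array([-0.55498679,  0.37387395, -0.59184909]), 'moment': array([-0.04465146,  0.02021258, -0.03150046]), 'gripper_width': 0.08760467965930713}
top 485.71560587871295 -0.12638626055838903 [0.05099799 0.47149974 1.09073417] [[-0.02976643 -0.9995042  -0.01026272]
 [-0.9962309   0.0305027  -0.08120089]
 [ 0.08147367  0.00780698 -0.99664492]]
scene 449.6032684206229 -0.02943870471308704 [ 0.40044837 -0.16161486  1.21186645] [[-0.86063847  0.50904111 -0.01336303]
 [ 0.37043663  0.60786175 -0.70233952]
 [-0.34939681 -0.60941056 -0.71171668]]
```

View pics/top0.png

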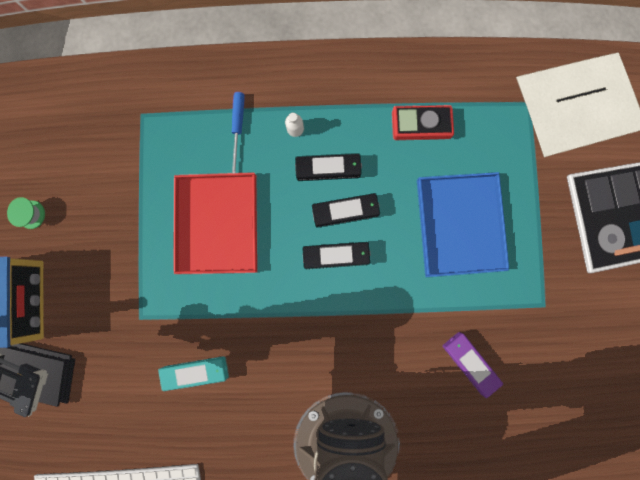

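View pics/scene0.png

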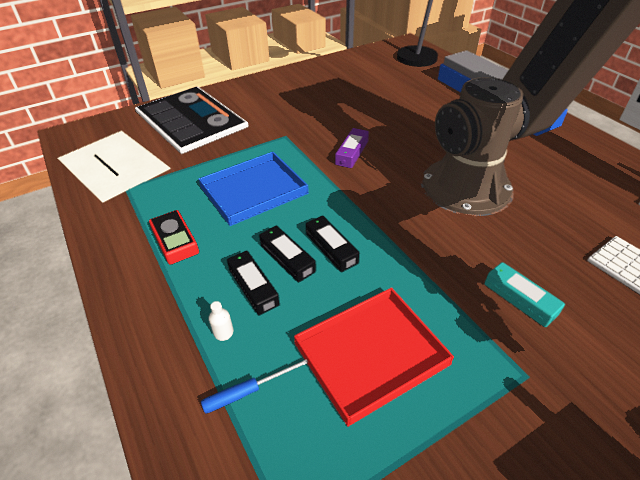

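The top view shows the black adapters at about (328,166), (346,210), (337,255), lamps to the right (-y). The red tray is at (216,223), the blue at (463,224), and the bystanders lie along the top edge. The purple and turquoise look-alikes are off the mat.

```bash
cat > h.py <<'E'
from plant import get_state,cams,r
import cv2,numpy as np
def world(n='top'):
    c=cams.capture(n);K=np.array([[c['fx'],0,c['cx']],[0,c['fy'],c['cy']],[0,0,1]])
    v,u=np.mgrid[:480,:640]
    p=cv2.undistortPoints(np.stack([u,v],-1).reshape(-1,1,2).astype(float),K,np.array([c['k1'],0,0,0,0.])).reshape(480,640,2)
    z=c['range_z'][...,None];P=np.concatenate([p*z,z],-1)
    return c['image'],(P-c['t'])@c['R']
def rect(W,m):
    (a,b),(w,h),t=cv2.minAreaRect(W[m][:,:2].astype(np.float32))
    if w<h: w,h,t=h,w,t+90
    return np.round([a,b,w,h],4),round((t+0)%180,1)  # t: long-axis angle from x
def blobs(m,amin=300):
    n,l,s,c=cv2.connectedComponentsWithStats(m.astype(np.uint8))
    return [(l==i,c[i]) for i in range(1,n) if s[i][4]>amin]
E
python3 - <<'E'
from h import *
I,W=world();h=cv2.cvtColor(I,cv2.COLOR_RGB2HSV)
Z=W[...,2]
print('mat z',np.median(Z[280:300,300:400]), 'trayfloor',np.median(Z[210:230,205:225]),np.median(Z[210:230,455:475]))
m=(Z>.03)&(Z<.06)
m[:140]=0;m[290:]=0
for b,c in blobs(m,600): print(c,rect(W,b),np.median(Z[b]),b.sum())
for nm,lo,hi in(('blue',100,130),('red',0,8)):
    k=(h[...,0]>=lo)&(h[...,0]<=hi)&(h[...,1]>130)&(h[...,2]>40)
    for b,c in blobs(k,2000): 
        print(nm,c,rect(W,b&(Z>.02)),rect(W,b&(Z<.045)),b.sum())
E
```

```text
mat z -0.0001922105395245891 trayfloor 0.003956001635678032 0.0035834694195083683
[327.80160321 165.42017368] (array([0.6434, 0.0242, 0.1514, 0.0532]), 91.2) 0.0386023098269624 1497
[345.47590759 209.29174917] (array([ 0.5409, -0.013 ,  0.1508,  0.0528]), 98.2) 0.03853610507111152 1515
[ 20.27073552 211.67449139] (array([0.5606, 0.7595, 0.0712, 0.0703]), 47.4) 0.05114428628772566 639
[335.86188925 255.06970684] (array([0.4377, 0.012 , 0.15  , 0.0523]), 92.3) 0.038684901809274794 1535
blue [462.21088435 224.09667025] (array([ 0.4968, -0.1735,  0.4123,  0.2305]), 92.4) (array([ 0.5044, -0.2888,  0.2367,  0.2047]), 2.4) 8379
red [214.83325105 223.27573439] (array([0.5144, 0.2045, 0.3707, 0.2382]), 85.9) (array([0.5208, 0.2896, 0.2283, 0.1903]), 179.5) 8102
```

Emit:
apply_moves:
  targets:
    - {"dp": [0.213, -0.575, -0.05], "yaw": -68.4}
    - {"dp": [0.213, -0.575, -0.05], "yaw": -68.4}
    - {"dp": [0.213, -0.575, -0.05], "yaw": -68.4}
    - {"dp": [0.213, -0.575, -0.05], "yaw": -68.4}
    - {"dp": [0.213, -0.575, -0.05], "yaw": -68.4}
    - {"dp": [0.213, -0.575, -0.05], "yaw": -68.4}
    - {"dp": [0.213, -0.575, -0.05], "yaw": -68.4}
    - {"dp": [0.213, -0.575, -0.05], "yaw": -68.4}
    - {"dp": [0.213, -0.575, -0.05], "yaw": -68.4}
    - {"dp": [0.213, -0.575, -0.05], "yaw": -68.4}
    - {"dp": [0.213, -0.575, -0.129], "yaw": -68.4}
    - {"dp": [0.213, -0.575, -0.129], "yaw": -68.4}
    - {"dp": [0.213, -0.575, -0.129], "yaw": -68.4}
    - {"dp": [0.213, -0.575, -0.129], "yaw": -68.4}
    - {"dp": [0.213, -0.575, -0.129], "yaw": -68.4}
    - {"dp": [0.213, -0.575, -0.129], "yaw": -68.4}
    - {"dp": [0.213, -0.575, -0.129], "yaw": -68.4}
    - {"dp": [0.213, -0.575, -0.129], "yaw": -68.4}
  grip: -0.45
  squeeze: 8

```text
time_s: 1.65
tcp_pos: [0.4361, 0.0614, 0.1193]
eef_rot: [180.0, -0.0, -87.8]
contact_force: [0.5, 0.9, -0.5]
gripper_width: 0.0634
gripper_force: 0.0
```

Emit:
apply_moves:
  targets:
    - {"dp": [0, 0, -0.04]}
    - {"dp": [0, 0, -0.075]}
    - {"dp": [0, 0, -0.092]}
    - {"dp": [0, 0, -0.092]}

```text
$.targets[0]: bad value
```

Emit:
apply_moves:
  targets:
    - {"dp": [0, 0, 0]}
    - {"dp": [0, 0, 0]}
    - {"dp": [0, 0, 0]}
    - {"dp": [0, 0, 0]}
  grip: 1
  squeeze: 8

```text
$.targets[0]: bad value
```

Emit:
apply_moves:
  targets:
    - {"dp": [0, 0, 0.015]}
    - {"dp": [0, 0, 0.03]}
    - {"dp": [0, 0, 0.045]}
    - {"dp": [0, 0, 0.045]}

```text
$.targets[0]: bad value
```

```bash
cat >> h.py <<'E'
def ft(n=3):
    a=[]
    for i in range(n):
        s=get_state();a.append(np.r_[s['contact_force'],s['moment']]);cams.capture('scene')
    print('t',s['time_s'],'w',round(s['gripper_width'],4),'ft',np.round(np.mean(a,0),3),'sd',np.round(np.std(a,0),3),'pos',np.round(s['tcp_pos'],4))
E
python3 - <<'E'
from h import *
ft(1)
c=cams.capture('scene')['image'];cv2.imwrite('pics/s1.png',c[:,:,::-1])
E
```

```text
t 1.65 w 0.0634 ft [ 0.471  0.873 -0.458  0.127 -0.047  0.023] sd [0. 0. 0. 0. 0. 0.] pos [0.4361 0.0614 0.1193]
```

View pics/s1.png

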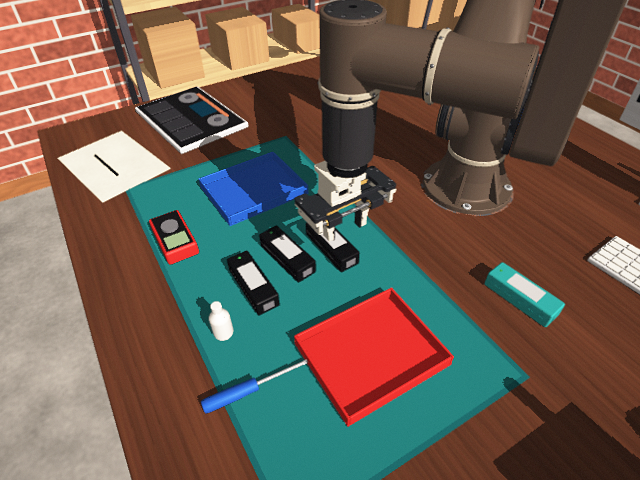

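The gripper hovers above the near adapter at about (335,225). The moves were refused because every row needs a yaw, so I'll send them again.

Emit:
apply_moves:
  targets:
    - {"dp": [0, 0, -0.04], "yaw": 0}
    - {"dp": [0, 0, -0.075], "yaw": 0}
    - {"dp": [0, 0, -0.092], "yaw": 0}
    - {"dp": [0, 0, -0.092], "yaw": 0}

```text
time_s: 2.08
tcp_pos: [0.4342, 0.0623, 0.0252]
eef_rot: [179.8, -0.1, -87.6]
contact_force: [0.7, 0.0, -0.2]
gripper_width: 0.0633
gripper_force: 0.0
```

Emit:
apply_moves:
  targets:
    - {"dp": [0, 0, 0], "yaw": 0}
    - {"dp": [0, 0, 0], "yaw": 0}
    - {"dp": [0, 0, 0], "yaw": 0}
    - {"dp": [0, 0, 0], "yaw": 0}
  grip: 1
  squeeze: 8

```text
time_s: 2.42
tcp_pos: [0.437, 0.0631, 0.029]
eef_rot: [-179.8, 0.1, -87.7]
contact_force: [-1.9, 3.5, 4.7]
gripper_width: 0.052
gripper_force: 8.0
```

Emit:
apply_moves:
  targets:
    - {"dp": [0, 0, 0.015], "yaw": 0}
    - {"dp": [0, 0, 0.03], "yaw": 0}
    - {"dp": [0, 0, 0.045], "yaw": 0}
    - {"dp": [0, 0, 0.045], "yaw": 0}

```text
time_s: 2.75
tcp_pos: [0.4376, 0.0629, 0.0756]
eef_rot: [-179.7, 0.1, -87.7]
contact_force: [-0.6, 2.7, -0.6]
gripper_width: 0.0525
gripper_force: 8.0
```

Run:
```python
from h import *
ft(2)
c=cams.capture('scene')['image'];cv2.imwrite('pics/s2.png',cv2.resize(c[130:330,180:420,::-1],None,fx=2.5,fy=2.5))
```

```text
t 2.8 w 0.0519 ft [ 0.036  2.155 -0.612  0.813  0.024  0.003] sd [0.604 0.511 0.032 0.002 0.185 0.051] pos [0.4374 0.063  0.0745]
```

View pics/s2.png

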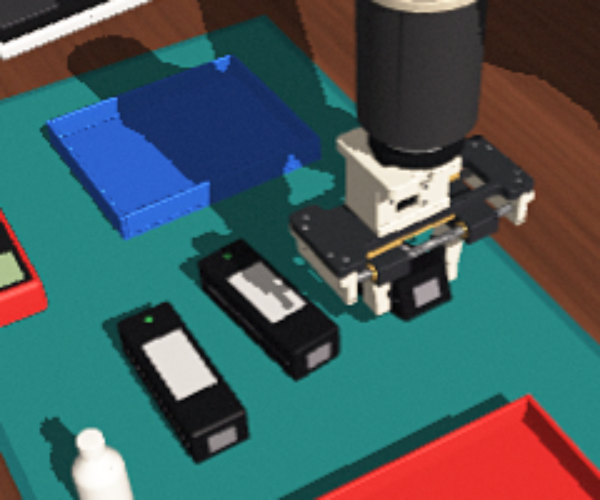

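Emit:
apply_moves:
  targets:
    - {"dp": [0, 0, 0], "yaw": 0}
    - {"dp": [0, 0, 0.03], "yaw": 0}
    - {"dp": [0, 0, 0.06], "yaw": 0}
    - {"dp": [0, 0, 0.06], "yaw": 0}
    - {"dp": [0, 0, 0.06], "yaw": 0}
    - {"dp": [0, 0, 0.06], "yaw": 0}
  squeeze: 45

```text
time_s: 3.4
tcp_pos: [0.4349, 0.0615, 0.1312]
eef_rot: [179.9, -0.0, -87.7]
contact_force: [-0.7, 0.0, -4.4]
gripper_width: 0.0519
gripper_force: 45.0
```

Run:
```python
from h import *
ft(8)
I,W=world('scene')
cv2.imwrite('pics/s3.png',cv2.resize(I[130:330,180:420,::-1],None,fx=2.5,fy=2.5))
```

```text
t 3.75 w 0.0514 ft [ 0.151 -0.088 -4.07   0.258 -0.035  0.   ] sd [0.665 0.145 0.373 0.03  0.041 0.034] pos [0.4358 0.0619 0.1319]
```

View pics/s3.png

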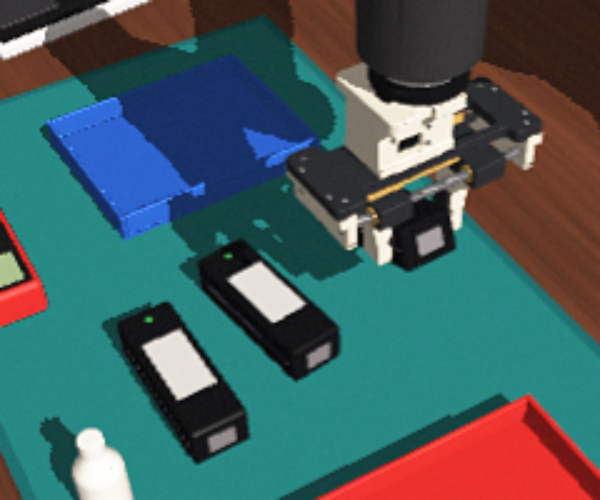

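```bash
cat >> h.py <<'E'
def face(u,v,k=6):
    I,W=world('scene');P=W[v-k:v+k,u-k:u+k].reshape(-1,3);c=np.median(P,0);P=P[np.linalg.norm(P-c,axis=1)<.02]
    n=np.linalg.svd(P-P.mean(0))[2][2];n*=np.sign(n[1]);print('face',c.round(4),'n',n.round(3),'tilt',np.degrees(np.arcsin(n[2])).round(1))
E
python3 - <<'E'
from h import *
face(352,225)
E
```

```text
face [0.4366 0.0842 0.1338] n [-0.042  0.929  0.366] tilt 21.5
```

Emit:
apply_moves:
  targets:
    - {"dp": [0, 0, -0.03], "yaw": 0}
    - {"dp": [0, 0, -0.056], "yaw": 0}
    - {"dp": [0, 0, -0.056], "yaw": 0}

```text
time_s: 4.15
tcp_pos: [0.4346, 0.0612, 0.0736]
eef_rot: [179.8, -0.1, -87.7]
contact_force: [-0.5, -0.2, -3.3]
gripper_width: 0.052
gripper_force: 45.0
```

Emit:
apply_moves:
  targets:
    - {"dp": [0, 0, 0], "yaw": 0}
    - {"dp": [0, 0, -0.016], "yaw": 0}
    - {"dp": [0, 0, -0.032], "yaw": 0}
    - {"dp": [0, 0, -0.049], "yaw": 0}
    - {"dp": [0, 0, -0.049], "yaw": 0}
    - {"dp": [0, 0, -0.049], "yaw": 0}
  squeeze: 7

```text
time_s: 4.65
tcp_pos: [0.4365, 0.0623, 0.0285]
eef_rot: [180.0, -0.0, -87.7]
contact_force: [0.0, 0.1, -2.8]
gripper_width: 0.0524
gripper_force: 7.0
```

Emit:
apply_moves:
  targets:
    - {"dp": [0, 0, 0], "yaw": 0}
    - {"dp": [0, 0, 0], "yaw": 0}
    - {"dp": [0, 0, 0.03], "yaw": 0}
    - {"dp": [0, 0, 0.06], "yaw": 0}
    - {"dp": [0.002, -0.04, 0.06], "yaw": 0}
    - {"dp": [0.003, -0.08, 0.06], "yaw": 0}
    - {"dp": [0.004, -0.101, 0.06], "yaw": 0}
    - {"dp": [0.004, -0.101, 0.03], "yaw": 0}
    - {"dp": [0.004, -0.101, 0.001], "yaw": 0}
    - {"dp": [0.004, -0.101, 0.001], "yaw": 0}
  grip: -0.45

```text
time_s: 5.48
tcp_pos: [0.4377, -0.0402, 0.026]
eef_rot: [179.7, -0.1, -87.8]
contact_force: [-0.3, -0.2, -0.5]
gripper_width: 0.0634
gripper_force: 0.0
```

Emit:
apply_moves:
  targets:
    - {"dp": [0, 0, 0], "yaw": 0}
    - {"dp": [0, 0, 0], "yaw": 0}
    - {"dp": [0, 0, 0], "yaw": 0}
    - {"dp": [0, 0, 0.015], "yaw": 0}
    - {"dp": [0, 0, 0.03], "yaw": 0}
    - {"dp": [0, 0, 0.045], "yaw": 0}
  grip: 1
  squeeze: 8

```text
time_s: 5.98
tcp_pos: [0.4401, -0.0386, 0.0752]
eef_rot: [-180.0, 0.0, -87.7]
contact_force: [0.6, 0.4, -3.4]
gripper_width: 0.052
gripper_force: 8.0
```

Emit:
apply_moves:
  targets:
    - {"dp": [0, 0, 0], "yaw": 0}
    - {"dp": [0, 0, 0], "yaw": 0}
    - {"dp": [0, 0, 0.03], "yaw": 0}
    - {"dp": [0, 0, 0.06], "yaw": 0}
    - {"dp": [0, 0, 0.06], "yaw": 0}
    - {"dp": [0, 0, 0.06], "yaw": 0}
    - {"dp": [0, 0, 0.06], "yaw": 0}
  squeeze: 45

```text
time_s: 6.57
tcp_pos: [0.4392, -0.039, 0.1327]
eef_rot: [179.9, 0.0, -87.7]
contact_force: [-1.1, -0.3, -3.9]
gripper_width: 0.0516
gripper_force: 45.0
```

Run:
```python
from h import *
ft(8)
c=cams.capture('scene')['image'];cv2.imwrite('pics/s4.png',cv2.resize(c[130:330,180:420,::-1],None,fx=2.5,fy=2.5))
```

```text
t 6.9167 w 0.0516 ft [-0.352  0.047 -3.949 -0.083 -0.037  0.01 ] sd [0.559 0.56  0.395 0.035 0.036 0.031] pos [ 0.4397 -0.039   0.1329]
```

View pics/s4.png

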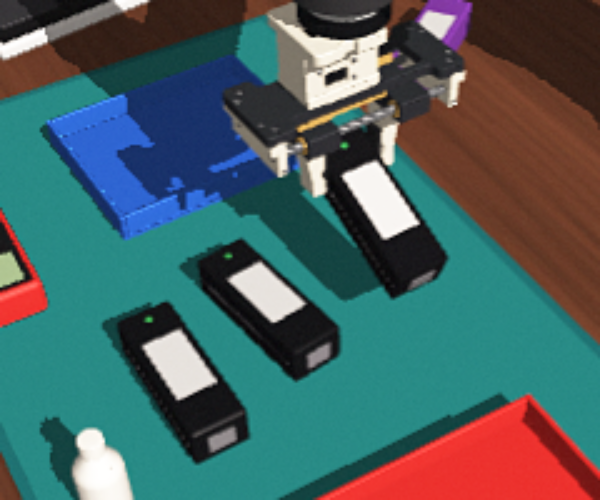

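```bash
cat >> h.py <<'E'
def plate(u,v,k=5):
    I,W=world('scene');P=W[v-k:v+k,u-k:u+k].reshape(-1,3);c=np.median(P,0);P=P[np.linalg.norm(P-c,axis=1)<.03]
    n=np.linalg.svd(P-P.mean(0))[2][2];n*=np.sign(n[2]);print('plate',c.round(4),'n',n.round(3),'tilt',np.degrees(np.arctan2(n[1],n[2])).round(1))
E
python3 - <<'E'
from h import *
plate(332,210)
plate(286,246)
E
```

```text
plate [0.4401 0.0133 0.1224] n [-0.01   0.365  0.931] tilt 21.4
plate [ 0.5418 -0.0171  0.0403] n [-0.016 -0.009  1.   ] tilt -0.5
```

Run:
```python
from h import *
I=cv2.imread('pics/top0.png')[:,:,::-1];h=cv2.cvtColor(np.ascontiguousarray(I),cv2.COLOR_RGB2HSV)
c=cams.capture('top');K=np.array([[c['fx'],0,c['cx']],[0,c['fy'],c['cy']],[0,0,1]])
print('C',-c['R'].T@c['t'])
for nm,hh,x0,x1 in(('blue',(105,125),405,520),('red',(0,8),165,265)):
    k=(h[...,0]>=hh[0])&(h[...,0]<=hh[1])&(h[...,1]>120);k[:165]=0;k[285:]=0;k[:,:x0]=0;k[:,x1:]=0
    k=cv2.morphologyEx(k.astype(np.uint8),cv2.MORPH_OPEN,np.ones((5,5)))
    v,u=np.nonzero(k);p=cv2.undistortPoints(np.stack([u,v],-1)[:,None].astype(float),K,np.array([c['k1'],0,0,0,0.]))[:,0]
    d=np.c_[p,np.ones(len(p))]@c['R'];o=-c['R'].T@c['t'];X=o+d*((.03-o[2])/d[:,2])[:,None]
    r_=cv2.minAreaRect(X[:,:2].astype(np.float32));print(nm,r_,len(u))
```

```text
C [0.38237452 0.02807535 1.12588425]
blue ((0.5010245442390442, -0.2808098793029785), (0.22760549187660217, 0.1942877173423767), 2.4043071269989014) 8182
red ((0.5202147960662842, 0.2873246669769287), (0.19218553602695465, 0.22839468717575073), 89.64574432373047) 8150
```

Emit:
apply_moves:
  targets:
    - {"dp": [0.012, -0.03, 0.02], "yaw": 0}
    - {"dp": [0.026, -0.065, 0.02], "yaw": 0}
    - {"dp": [0.04, -0.102, 0.02], "yaw": 0}
    - {"dp": [0.055, -0.14, 0.02], "yaw": 0}
    - {"dp": [0.07, -0.178, 0.02], "yaw": 0}
    - {"dp": [0.085, -0.216, 0.02], "yaw": 0}
    - {"dp": [0.1, -0.254, 0.02], "yaw": 0}
    - {"dp": [0.109, -0.28, 0.02], "yaw": 0}
    - {"dp": [0.113, -0.29, 0.01], "yaw": 0}
    - {"dp": [0.113, -0.29, -0.02], "yaw": 0}
    - {"dp": [0.113, -0.29, -0.042], "yaw": 0}
    - {"dp": [0.113, -0.29, -0.051], "yaw": 0}
    - {"dp": [0.113, -0.29, -0.051], "yaw": 0}

```text
time_s: 8.25
tcp_pos: [0.5517, -0.3285, 0.0802]
eef_rot: [179.8, 0.1, -87.7]
contact_force: [0.2, 0.2, -3.6]
gripper_width: 0.0517
gripper_force: 45.0
```

Emit:
apply_moves:
  targets:
    - {"dp": [0, 0, 0], "yaw": 0}
    - {"dp": [0, 0, -0.012], "yaw": 0}
    - {"dp": [0, 0, -0.024], "yaw": 0}
    - {"dp": [0, 0, -0.036], "yaw": 0}
    - {"dp": [0, 0, -0.048], "yaw": 0}
    - {"dp": [0, 0, -0.05], "yaw": 0}
    - {"dp": [0, 0, -0.05], "yaw": 0}
  squeeze: 6

```text
time_s: 8.83
tcp_pos: [0.5529, -0.3286, 0.0315]
eef_rot: [179.9, 0.0, -87.7]
contact_force: [0.0, 1.7, -2.1]
gripper_width: 0.0518
gripper_force: 6.0
```

Emit:
apply_moves:
  targets:
    - {"dp": [0, 0, 0], "yaw": 0}
    - {"dp": [0, 0, 0], "yaw": 0}
    - {"dp": [0, 0, 0.03], "yaw": 0}
    - {"dp": [0, 0, 0.06], "yaw": 0}
    - {"dp": [0, 0, 0.09], "yaw": 0}
    - {"dp": [0, 0, 0.09], "yaw": 0}
  grip: -0.45

```text
time_s: 9.33
tcp_pos: [0.5562, -0.3303, 0.1295]
eef_rot: [-179.5, -0.2, -87.6]
contact_force: [1.2, 0.0, 0.1]
gripper_width: 0.0635
gripper_force: 0.0
```

Run:
```python
from h import *
ft(8)
I,W=world();cv2.imwrite('pics/t5.png',I[:,:,::-1])
m=(W[...,2]>.03)&(W[...,2]<.06)
m[:140]=0;m[290:]=0
for b,c in blobs(m,400): print(c.round(),rect(W,b),np.median(W[b][:,2]),b.sum())
```

```text
t 9.6833 w 0.0638 ft [ 0.12  -0.323 -0.345  0.067 -0.041  0.014] sd [0.645 0.509 0.456 0.043 0.078 0.029] pos [ 0.5524 -0.3287  0.1213]
[328. 165.] (array([0.6436, 0.0238, 0.1507, 0.0536]), 91.0) 0.038813245221401234 1494
[345. 209.] (array([ 0.5409, -0.0128,  0.1512,  0.0526]), 98.0) 0.03875902097203998 1512
[ 20. 212.] (array([0.5615, 0.7599, 0.0715, 0.0703]), 85.8) 0.051075320236147526 636
```

View pics/t5.png

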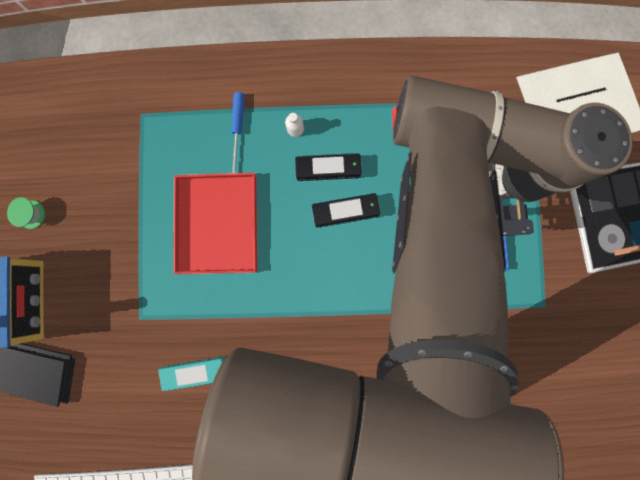

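Emit:
apply_moves:
  targets:
    - {"dp": [-0.002, 0.035, 0], "yaw": 2}
    - {"dp": [-0.004, 0.075, 0], "yaw": 5.8}
    - {"dp": [-0.006, 0.115, 0], "yaw": 5.8}
    - {"dp": [-0.008, 0.155, 0], "yaw": 5.8}
    - {"dp": [-0.01, 0.195, 0], "yaw": 5.8}
    - {"dp": [-0.012, 0.235, 0], "yaw": 5.8}
    - {"dp": [-0.014, 0.275, 0], "yaw": 5.8}
    - {"dp": [-0.016, 0.315, 0], "yaw": 5.8}
    - {"dp": [-0.018, 0.35, 0], "yaw": 5.8}
    - {"dp": [-0.019, 0.3655, -0.01], "yaw": 5.8}
    - {"dp": [-0.019, 0.3655, -0.02], "yaw": 5.8}
    - {"dp": [-0.019, 0.3655, -0.05], "yaw": 5.8}
    - {"dp": [-0.019, 0.3655, -0.08], "yaw": 5.8}
    - {"dp": [-0.019, 0.3655, -0.095], "yaw": 5.8}
    - {"dp": [-0.019, 0.3655, -0.095], "yaw": 5.8}

```text
time_s: 11.03
tcp_pos: [0.5322, 0.0354, 0.0242]
eef_rot: [179.7, -0.1, -81.9]
contact_force: [-0.2, -0.6, 0.6]
gripper_width: 0.0633
gripper_force: 0.0
```

Emit:
apply_moves:
  targets:
    - {"dp": [0, 0, 0], "yaw": 0}
    - {"dp": [0, 0, 0], "yaw": 0}
    - {"dp": [0, 0, 0], "yaw": 0}
    - {"dp": [0, 0, 0.015], "yaw": 0}
    - {"dp": [0, 0, 0.03], "yaw": 0}
    - {"dp": [0, 0, 0.045], "yaw": 0}
  grip: 1
  squeeze: 7

```text
time_s: 11.53
tcp_pos: [0.5338, 0.0363, 0.0737]
eef_rot: [-180.0, 0.0, -81.9]
contact_force: [0.4, 0.2, -3.3]
gripper_width: 0.0521
gripper_force: 7.0
```

Emit:
apply_moves:
  targets:
    - {"dp": [0, 0, 0], "yaw": 0}
    - {"dp": [0, 0, 0], "yaw": 0}
    - {"dp": [0, 0, 0.03], "yaw": 0}
    - {"dp": [0, 0, 0.06], "yaw": 0}
    - {"dp": [0, 0, 0.06], "yaw": 0}
    - {"dp": [0, 0, 0.06], "yaw": 0}
    - {"dp": [0, 0, 0.06], "yaw": 0}
  squeeze: 45

```text
time_s: 12.12
tcp_pos: [0.533, 0.0363, 0.1314]
eef_rot: [179.9, 0.0, -81.9]
contact_force: [0.2, 0.0, -4.7]
gripper_width: 0.0517
gripper_force: 45.0
```

Run:
```python
from h import *
ft(8)
I,W=world('scene')
# project end-face guess: adapter +y end near tcp+(−.003,.025,0)
c=cams.capture('scene')
for X in([.531,.0625,.138],[.541,-.0125,.135]):
    p=c['R']@np.array(X)+c['t'];u=int(c['fx']*p[0]/p[2]+c['cx']);v=int(c['fy']*p[1]/p[2]+c['cy']);print(u,v)
    face(u,v,5)
```

```text
t 12.4667 w 0.0511 ft [-0.233 -0.047 -4.407  0.315  0.012 -0.014] sd [0.345 0.275 0.498 0.027 0.04  0.027] pos [0.5338 0.0364 0.1318]
305 233
face [0.5314 0.059  0.1374] n [-0.134  0.892  0.431] tilt 25.5
283 214
face [0.5787 0.0671 0.2167] n [-0.087  0.996  0.017] tilt 1.0
```

Emit:
apply_moves:
  targets:
    - {"dp": [0, 0, -0.03], "yaw": 0}
    - {"dp": [0, 0, -0.053], "yaw": 0}
    - {"dp": [0, 0, -0.056], "yaw": 0}

```text
time_s: 12.97
tcp_pos: [0.5329, 0.0362, 0.074]
eef_rot: [179.8, -0.0, -81.9]
contact_force: [-2.5, 1.7, 4.3]
gripper_width: 0.0516
gripper_force: 45.0
```

Emit:
apply_moves:
  targets:
    - {"dp": [0, 0, 0], "yaw": 0}
    - {"dp": [0, 0, -0.016], "yaw": 0}
    - {"dp": [0, 0, -0.032], "yaw": 0}
    - {"dp": [0, 0, -0.049], "yaw": 0}
    - {"dp": [0, 0, -0.049], "yaw": 0}
    - {"dp": [0, 0, -0.049], "yaw": 0}
  squeeze: 6

```text
time_s: 13.47
tcp_pos: [0.5348, 0.0367, 0.0286]
eef_rot: [-180.0, -0.0, -81.9]
contact_force: [1.0, -0.6, -2.4]
gripper_width: 0.0518
gripper_force: 6.0
```

Emit:
apply_moves:
  targets:
    - {"dp": [0, 0, 0], "yaw": 0}
    - {"dp": [0, 0, 0], "yaw": 0}
    - {"dp": [0, 0, 0.03], "yaw": 0}
    - {"dp": [0, 0, 0.06], "yaw": 0}
    - {"dp": [0.005, -0.039, 0.06], "yaw": 0}
    - {"dp": [0.01, -0.078, 0.06], "yaw": 0}
    - {"dp": [0.014, -0.1, 0.06], "yaw": 0}
    - {"dp": [0.014, -0.1, 0.03], "yaw": 0}
    - {"dp": [0.014, -0.1, 0.001], "yaw": 0}
    - {"dp": [0.014, -0.1, 0.001], "yaw": 0}
  grip: -0.45

```text
time_s: 14.3
tcp_pos: [0.5451, -0.0646, 0.0253]
eef_rot: [179.7, 0.0, -82.0]
contact_force: [-0.3, -1.5, -0.7]
gripper_width: 0.0638
gripper_force: 0.0
```

Emit:
apply_moves:
  targets:
    - {"dp": [0, 0, 0], "yaw": 0}
    - {"dp": [0, 0, 0], "yaw": 0}
    - {"dp": [0, 0, 0], "yaw": 0}
    - {"dp": [0, 0, 0.015], "yaw": 0}
    - {"dp": [0, 0, 0.03], "yaw": 0}
    - {"dp": [0, 0, 0.045], "yaw": 0}
  grip: 1
  squeeze: 6

```text
time_s: 14.8
tcp_pos: [0.548, -0.063, 0.0752]
eef_rot: [-180.0, 0.0, -81.9]
contact_force: [0.3, -0.1, -2.8]
gripper_width: 0.0518
gripper_force: 6.0
```

Emit:
apply_moves:
  targets:
    - {"dp": [0, 0, 0], "yaw": 0}
    - {"dp": [0, 0, 0], "yaw": 0}
    - {"dp": [0, 0, 0.03], "yaw": 0}
    - {"dp": [0, 0, 0.06], "yaw": 0}
    - {"dp": [0, 0, 0.06], "yaw": 0}
    - {"dp": [0, 0, 0.06], "yaw": 0}
    - {"dp": [0, 0, 0.06], "yaw": 0}
  squeeze: 45

```text
time_s: 15.38
tcp_pos: [0.5471, -0.0634, 0.1324]
eef_rot: [179.9, 0.0, -81.9]
contact_force: [-0.1, -0.9, -4.6]
gripper_width: 0.0517
gripper_force: 45.0
```

Run:
```python
from h import *
ft(8)
c=cams.capture('scene')
for X in([.541,-.0125,.137],):
    p=c['R']@np.array(X)+c['t'];u=int(c['fx']*p[0]/p[2]+c['cx']);v=int(c['fy']*p[1]/p[2]+c['cy']);print(u,v)
    plate(u,v,4)
```

```text
t 15.7333 w 0.052 ft [-8.700e-02 -1.470e-01 -4.308e+00 -1.900e-01 -5.500e-02  4.000e-03] sd [0.577 0.457 0.389 0.018 0.026 0.029] pos [ 0.5477 -0.0635  0.1328]
283 214
plate [ 0.5377 -0.025   0.127 ] n [-0.093  0.35   0.932] tilt 20.6
```

Emit:
apply_moves:
  targets:
    - {"dp": [0, 0.02, 0.02], "yaw": -2}
    - {"dp": [0.002, 0.055, 0.025], "yaw": -5}
    - {"dp": [0.006, 0.093, 0.025], "yaw": -8.5}
    - {"dp": [0.01, 0.131, 0.025], "yaw": -8.5}
    - {"dp": [0.013, 0.169, 0.025], "yaw": -8.5}
    - {"dp": [0.016, 0.207, 0.025], "yaw": -8.5}
    - {"dp": [0.018, 0.245, 0.025], "yaw": -8.5}
    - {"dp": [0.021, 0.28, 0.025], "yaw": -8.5}
    - {"dp": [0.022, 0.3, 0.015], "yaw": -8.5}
    - {"dp": [0.022, 0.3, -0.015], "yaw": -8.5}
    - {"dp": [0.022, 0.3, -0.04], "yaw": -8.5}
    - {"dp": [0.022, 0.3, -0.05], "yaw": -8.5}
    - {"dp": [0.022, 0.3, -0.05], "yaw": -8.5}

```text
time_s: 16.97
tcp_pos: [0.5689, 0.2357, 0.0813]
eef_rot: [179.8, -0.2, -90.4]
contact_force: [0.0, -0.1, -3.2]
gripper_width: 0.0515
gripper_force: 45.0
```

Emit:
apply_moves:
  targets:
    - {"dp": [0, 0, 0], "yaw": 0}
    - {"dp": [0, 0, -0.012], "yaw": 0}
    - {"dp": [0, 0, -0.024], "yaw": 0}
    - {"dp": [0, 0, -0.036], "yaw": 0}
    - {"dp": [0, 0, -0.048], "yaw": 0}
    - {"dp": [0, 0, -0.051], "yaw": 0}
    - {"dp": [0, 0, -0.051], "yaw": 0}
  squeeze: 6

```text
time_s: 17.55
tcp_pos: [0.5701, 0.2366, 0.0314]
eef_rot: [180.0, -0.0, -90.4]
contact_force: [0.8, 0.2, -3.3]
gripper_width: 0.0521
gripper_force: 6.0
```

Emit:
apply_moves:
  targets:
    - {"dp": [0, 0, 0], "yaw": 0}
    - {"dp": [0, 0, 0], "yaw": 0}
    - {"dp": [0, 0, 0.03], "yaw": 0}
    - {"dp": [0, 0, 0.06], "yaw": 0}
    - {"dp": [0, 0, 0.09], "yaw": 0}
    - {"dp": [0, 0, 0.09], "yaw": 0}
  grip: -0.45

```text
time_s: 18.05
tcp_pos: [0.5731, 0.2385, 0.1293]
eef_rot: [-179.5, 0.3, -90.3]
contact_force: [0.4, -0.7, 0.2]
gripper_width: 0.0635
gripper_force: 0.0
```

Run:
```python
from h import *
ft(5)
I,W=world();cv2.imwrite('pics/t6.png',I[:,:,::-1])
m=(W[...,2]>.033)&(W[...,2]<.06)
m[:140]=0;m[290:]=0
for b,c in blobs(m,400): print(c.round(),rect(W,b),np.median(W[b][:,2]),b.sum())
```

```text
t 18.25 w 0.0638 ft [-0.121 -0.106 -0.269  0.095 -0.071  0.003] sd [0.349 0.38  0.567 0.075 0.118 0.023] pos [0.5696 0.2364 0.1221]
[328. 165.] (array([0.6435, 0.0239, 0.1503, 0.0537]), 91.2) 0.038773612782400255 1471
[461. 201.] (array([ 0.5527, -0.2778,  0.1524,  0.0534]), 92.4) 0.043375745380653155 1481
[ 20. 212.] (array([0.5608, 0.7589, 0.0707, 0.0704]), 20.9) 0.051141084272558535 639
```

View pics/t6.png

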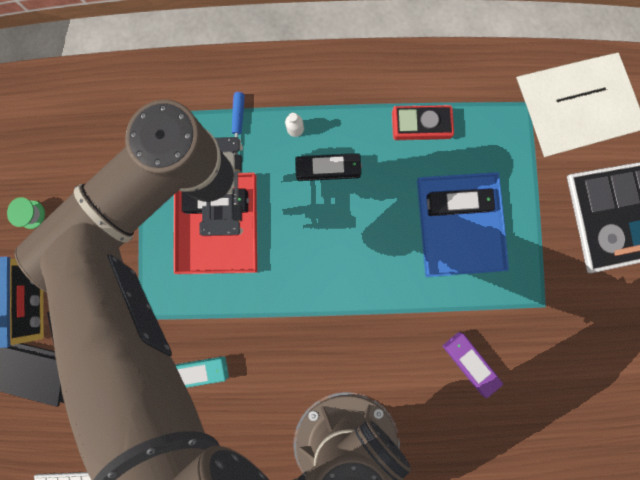

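The first adapter lies flat in the blue tray at (461,201), and the second is in the red tray under the gripper at (212,200). The bottle at (294,125) is close to the third adapter's +y end, so I'll check the clearance.

Run:
```python
from h import *
I,W=world();P=W[105:145,275:320];q=P[P[...,2]>.015]
print(q.min(0),q.max(0)); t=q[q[:,2]>.05];print(t.min(0),t.max(0))
```

```text
[0.38237452 0.02807535 0.01518718] [0.76127731 0.1186938  1.12588425]
[0.38237452 0.02807535 0.05048412] [0.76127731 0.1186938  1.12588425]
```

Emit:
apply_moves:
  targets:
    - {"dp": [0.01, -0.035, 0], "yaw": 1.5}
    - {"dp": [0.021, -0.074, 0], "yaw": 1.5}
    - {"dp": [0.032, -0.113, 0], "yaw": 1.5}
    - {"dp": [0.043, -0.152, 0], "yaw": 1.5}
    - {"dp": [0.054, -0.191, 0], "yaw": 1.5}
    - {"dp": [0.065, -0.23, 0], "yaw": 1.5}
    - {"dp": [0.0745, -0.2625, 0], "yaw": 1.5}
    - {"dp": [0.0745, -0.2625, 0], "yaw": 1.5}
    - {"dp": [0.0745, -0.2625, -0.02], "yaw": 1.5}
    - {"dp": [0.0745, -0.2625, -0.05], "yaw": 1.5}
    - {"dp": [0.0745, -0.2625, -0.08], "yaw": 1.5}
    - {"dp": [0.0745, -0.2625, -0.094], "yaw": 1.5}
    - {"dp": [0.0745, -0.2625, -0.094], "yaw": 1.5}

```text
time_s: 19.48
tcp_pos: [0.6425, -0.0265, 0.0245]
eef_rot: [179.7, -0.1, -88.9]
contact_force: [-0.1, -0.2, 1.0]
gripper_width: 0.0635
gripper_force: 0.0
```

Emit:
apply_moves:
  targets:
    - {"dp": [0, 0, 0], "yaw": 0}
    - {"dp": [0, 0, 0], "yaw": 0}
    - {"dp": [0, 0, 0], "yaw": 0}
    - {"dp": [0, 0, 0.015], "yaw": 0}
    - {"dp": [0, 0, 0.03], "yaw": 0}
    - {"dp": [0, 0, 0.045], "yaw": 0}
  grip: 1
  squeeze: 6

```text
time_s: 19.98
tcp_pos: [0.6443, -0.0258, 0.0745]
eef_rot: [180.0, 0.0, -88.9]
contact_force: [0.1, 0.4, -2.6]
gripper_width: 0.0522
gripper_force: 6.0
```

Emit:
apply_moves:
  targets:
    - {"dp": [0, 0, 0], "yaw": 0}
    - {"dp": [0, 0, 0], "yaw": 0}
    - {"dp": [0, 0, 0.03], "yaw": 0}
    - {"dp": [0, 0, 0.06], "yaw": 0}
    - {"dp": [0, 0, 0.06], "yaw": 0}
    - {"dp": [-0.04, -0.008, 0.06], "yaw": 0}
    - {"dp": [-0.08, -0.016, 0.06], "yaw": 0}
    - {"dp": [-0.115, -0.024, 0.06], "yaw": 0}
    - {"dp": [-0.1235, -0.024, 0.06], "yaw": 0}
    - {"dp": [-0.1235, -0.024, 0.06], "yaw": 0}
    - {"dp": [-0.1235, -0.024, 0.06], "yaw": 0}
    - {"dp": [-0.1235, -0.024, 0.06], "yaw": 0}
  squeeze: 45

```text
time_s: 20.98
tcp_pos: [0.5216, -0.0498, 0.1333]
eef_rot: [-180.0, 0.0, -88.9]
contact_force: [0.3, 0.0, -3.6]
gripper_width: 0.0518
gripper_force: 45.0
```

Run:
```python
from h import *
ft(8)
c=cams.capture('scene')
for X in([.52,0,.137],):
    p=c['R']@np.array(X)+c['t'];u=int(c['fx']*p[0]/p[2]+c['cx']);v=int(c['fy']*p[1]/p[2]+c['cy']);print(u,v)
    plate(u,v,4)
```

```text
t 21.3333 w 0.0518 ft [ 3.600e-02 -9.000e-03 -3.799e+00 -8.800e-02 -5.300e-02  2.000e-03] sd [0.265 0.596 0.403 0.027 0.033 0.021] pos [ 0.5213 -0.0499  0.1332]
295 213
plate [ 0.5156 -0.0126  0.1289] n [0.006 0.346 0.938] tilt 20.2
```

Emit:
apply_moves:
  targets:
    - {"dp": [0, 0, -0.03], "yaw": 0}
    - {"dp": [0, 0, -0.053], "yaw": 0}
    - {"dp": [0, 0, -0.055], "yaw": 0}

```text
time_s: 21.73
tcp_pos: [0.5184, -0.0504, 0.0751]
eef_rot: [179.7, -0.0, -89.0]
contact_force: [-1.2, -0.6, -4.2]
gripper_width: 0.0521
gripper_force: 45.0
```

Emit:
apply_moves:
  targets:
    - {"dp": [0, 0, 0], "yaw": 0}
    - {"dp": [0, 0, -0.016], "yaw": 0}
    - {"dp": [0, 0, -0.032], "yaw": 0}
    - {"dp": [0, 0, -0.05], "yaw": 0}
    - {"dp": [0, 0, -0.05], "yaw": 0}
    - {"dp": [0, 0, -0.05], "yaw": 0}
  squeeze: 6

```text
time_s: 22.23
tcp_pos: [0.5219, -0.0498, 0.0296]
eef_rot: [-180.0, -0.0, -88.9]
contact_force: [0.0, 0.6, -2.8]
gripper_width: 0.0524
gripper_force: 6.0
```

Emit:
apply_moves:
  targets:
    - {"dp": [0, 0, 0], "yaw": 0}
    - {"dp": [0, 0, 0], "yaw": 0}
    - {"dp": [0, 0, 0.03], "yaw": 0}
    - {"dp": [0, 0, 0.06], "yaw": 0}
    - {"dp": [-0.001, 0.039, 0.06], "yaw": 0}
    - {"dp": [-0.002, 0.078, 0.06], "yaw": 0}
    - {"dp": [-0.002, 0.1, 0.06], "yaw": 0}
    - {"dp": [-0.002, 0.1, 0.03], "yaw": 0}
    - {"dp": [-0.002, 0.1, 0.001], "yaw": 0}
    - {"dp": [-0.002, 0.1, 0.001], "yaw": 0}
  grip: -0.45

```text
time_s: 23.07
tcp_pos: [0.5166, 0.0497, 0.0267]
eef_rot: [179.7, -0.1, -88.9]
contact_force: [-1.3, -0.8, -0.2]
gripper_width: 0.0636
gripper_force: 0.0
```

Emit:
apply_moves:
  targets:
    - {"dp": [0, 0, 0], "yaw": 0}
    - {"dp": [0, 0, 0], "yaw": 0}
    - {"dp": [0, 0, 0], "yaw": 0}
    - {"dp": [0, 0, 0.015], "yaw": 0}
    - {"dp": [0, 0, 0.03], "yaw": 0}
    - {"dp": [0, 0, 0.045], "yaw": 0}
  grip: 1
  squeeze: 6

```text
time_s: 23.57
tcp_pos: [0.5191, 0.0497, 0.0762]
eef_rot: [-180.0, 0.0, -88.9]
contact_force: [0.3, -0.4, -2.7]
gripper_width: 0.0523
gripper_force: 6.0
```

Emit:
apply_moves:
  targets:
    - {"dp": [0, 0, 0], "yaw": 0}
    - {"dp": [0, 0, 0], "yaw": 0}
    - {"dp": [0, 0, 0.03], "yaw": 0}
    - {"dp": [0, 0, 0.06], "yaw": 0}
    - {"dp": [0, 0, 0.06], "yaw": 0}
    - {"dp": [0, 0, 0.06], "yaw": 0}
    - {"dp": [0, 0, 0.06], "yaw": 0}
  squeeze: 45

```text
time_s: 24.15
tcp_pos: [0.5182, 0.0498, 0.1336]
eef_rot: [179.9, 0.0, -88.9]
contact_force: [-0.1, 0.0, -4.8]
gripper_width: 0.0522
gripper_force: 45.0
```

Run:
```python
from h import *
ft(8)
c=cams.capture('scene')
for X in([.518,.074,.138],):
    p=c['R']@np.array(X)+c['t'];u=int(c['fx']*p[0]/p[2]+c['cx']);v=int(c['fy']*p[1]/p[2]+c['cy']);print(u,v)
    face(u,v,5)
```

```text
t 24.5 w 0.0518 ft [ 1.370e-01  1.100e-01 -4.078e+00  2.510e-01 -3.500e-02 -3.000e-03] sd [0.533 0.369 0.479 0.03  0.037 0.019] pos [0.5188 0.0499 0.1338]
314 234
face [0.5178 0.0707 0.1373] n [-0.036  0.903  0.429] tilt 25.4
```

Emit:
apply_moves:
  targets:
    - {"dp": [-0.008, -0.03, 0.015], "yaw": 1.3}
    - {"dp": [-0.016, -0.068, 0.02], "yaw": 1.3}
    - {"dp": [-0.024, -0.106, 0.02], "yaw": 1.3}
    - {"dp": [-0.032, -0.144, 0.02], "yaw": 1.3}
    - {"dp": [-0.041, -0.182, 0.02], "yaw": 1.3}
    - {"dp": [-0.05, -0.22, 0.02], "yaw": 1.3}
    - {"dp": [-0.058, -0.255, 0.02], "yaw": 1.3}
    - {"dp": [-0.065, -0.277, 0.02], "yaw": 1.3}
    - {"dp": [-0.065, -0.283, 0.01], "yaw": 1.3}
    - {"dp": [-0.065, -0.283, -0.02], "yaw": 1.3}
    - {"dp": [-0.065, -0.283, -0.042], "yaw": 1.3}
    - {"dp": [-0.065, -0.283, -0.05], "yaw": 1.3}
    - {"dp": [-0.065, -0.283, -0.05], "yaw": 1.3}

```text
time_s: 25.73
tcp_pos: [0.4529, -0.2328, 0.0829]
eef_rot: [179.8, 0.0, -87.6]
contact_force: [0.3, -0.4, -2.8]
gripper_width: 0.0518
gripper_force: 45.0
```

Emit:
apply_moves:
  targets:
    - {"dp": [0, 0, 0], "yaw": 0}
    - {"dp": [0, 0, -0.012], "yaw": 0}
    - {"dp": [0, 0, -0.024], "yaw": 0}
    - {"dp": [0, 0, -0.036], "yaw": 0}
    - {"dp": [0, 0, -0.048], "yaw": 0}
    - {"dp": [0, 0, -0.052], "yaw": 0}
    - {"dp": [0, 0, -0.052], "yaw": 0}
  squeeze: 6

```text
time_s: 26.32
tcp_pos: [0.4559, -0.233, 0.0338]
eef_rot: [-179.9, -0.1, -87.5]
contact_force: [0.8, -0.8, -2.6]
gripper_width: 0.0517
gripper_force: 6.0
```

Emit:
apply_moves:
  targets:
    - {"dp": [0, 0, 0], "yaw": 0}
    - {"dp": [0, 0, 0], "yaw": 0}
    - {"dp": [0, 0, 0.03], "yaw": 0}
    - {"dp": [0, 0, 0.07], "yaw": 0}
    - {"dp": [0, 0, 0.11], "yaw": 0}
    - {"dp": [0, 0.04, 0.13], "yaw": 0}
    - {"dp": [0, 0.08, 0.13], "yaw": 0}
    - {"dp": [0, 0.12, 0.13], "yaw": 0}
    - {"dp": [0, 0.16, 0.13], "yaw": 0}
    - {"dp": [0, 0.2, 0.13], "yaw": 0}
    - {"dp": [0, 0.23, 0.13], "yaw": 0}
    - {"dp": [0, 0.23, 0.13], "yaw": 0}
    - {"dp": [0, 0.23, 0.13], "yaw": 0}
  grip: -0.42

```text
time_s: 27.4
tcp_pos: [0.4543, -0.0013, 0.1635]
eef_rot: [-179.9, 0.0, -87.4]
contact_force: [-0.8, -0.5, 0.0]
gripper_width: 0.062
gripper_force: 0.0
```

Run:
```python
from h import *
I,W=world();cv2.imwrite('pics/t7.png',I[:,:,::-1])
m=(W[...,2]>.036)&(W[...,2]<.06)
m[:140]=0;m[290:]=0
for b,c in blobs(m,400): print(c.round(),rect(W,b),np.median(W[b][:,2]),b.sum())
```

```text
[213. 200.] (array([0.5716, 0.2871, 0.1469, 0.0536]), 88.8) 0.04391172066123818 1465
[461. 201.] (array([ 0.5526, -0.2782,  0.1517,  0.0531]), 92.5) 0.04359062965086117 1467
[ 20. 212.] (array([0.5607, 0.7605, 0.0719, 0.0705]), 31.8) 0.05129506018644797 637
[465. 242.] (array([ 0.4589, -0.2821,  0.1512,  0.0529]), 92.7) 0.043531594562374896 1519
```

View pics/t7.png

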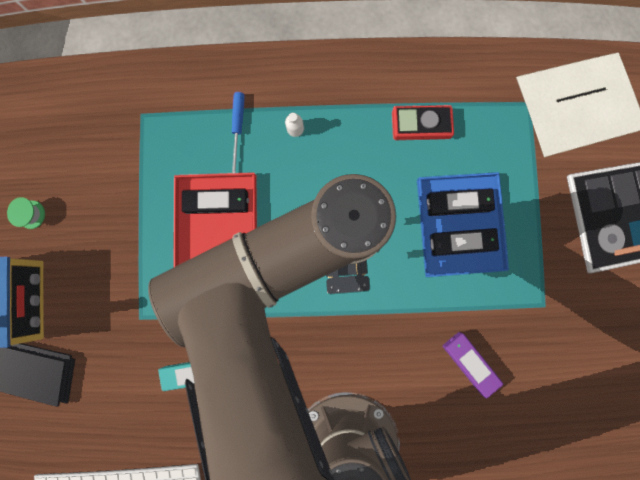

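The rattling adapter lies flat in the red tray at (213,200). The two sound ones lie flat side by side in the blue tray at (461,201) and (465,242). The bystanders have not moved and the arm is clear, so I'm handing in.

```bash
python3 -c "
from plant import r
print(r.close_job())"
```

```text
the job is handed in; nothing more can be done
None
```

The job is handed in: the one adapter that rattled (the middle of the three on the mat) lies flat in the red tray, the two sound ones lie flat side by side in the blue tray, and the bystanders are untouched, after about 27 s of the 72 s allowed.

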